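# Find the brass check weight and put it on the balance

## Task

The brass 500 g check weight is in one of the three closed boxes; the other two hold lighter weights of the same shape, and nobody remembers which is where. Open the boxes one after the other until you find it, and set the brass weight gently on the balance's pan, without overloading the balance, and leave it there. The lighter weights stay, or go back, in their boxes, whose lids may be left open or shut; the other things on the bench are to be left alone.

Things in the scene. Friction and masses are not known exactly. Their poses are not given: they have to be found in the camera images.
- box_a: fixed opaque blue storage box with a grey lid, one of three alike; outside 90 (x) by 120 (y) by 80 mm, walls 4 mm, inner floor pad 10 mm above the bench. Origin: centre of the underside, on the bench; z up; its -x side is the front, with the tab and a blank paper label. The lid's hinge line runs along the box's y at x = +45 mm, z = 82 mm (far rim). Inside stands one weight, upright, within 5 mm of the middle of the floor.
- lid_a (a joint): lid of box_a, 0 = shut, grows as it swings up and back, stop at 1.7 rad. Plain hinge, lid 120 g: it falls shut when let go below 1.57 rad and rests against the stop beyond that.
- tab_a (a point): middle of the orange pull tab on the front edge of the lid of box_a: 16 mm wide (along the hinge line), 12 mm thick, sticks out 35 mm in front of the box; this point is 21 mm in front of the lid's edge, 111 mm from the hinge line, and 84 mm above the bench when shut. It moves with the lid. Pinched across its 16 mm width it can turn between the pads as the lid swings.
- box_b: fixed opaque blue storage box with a grey lid, one of three alike; outside 90 (x) by 120 (y) by 80 mm, walls 4 mm, inner floor pad 10 mm above the bench. Origin: centre of the underside, on the bench; z up; its -x side is the front, with the tab and a blank paper label. The lid's hinge line runs along the box's y at x = +45 mm, z = 82 mm (far rim). Inside stands one weight, upright, within 5 mm of the middle of the floor.
- lid_b (a joint): lid of box_b, 0 = shut, grows as it swings up and back, stop at 1.7 rad. Plain hinge, lid 120 g: it falls shut when let go below 1.57 rad and rests against the stop beyond that.
- tab_b (a point): middle of the orange pull tab on the front edge of the lid of box_b: 16 mm wide (along the hinge line), 12 mm thick, sticks out 35 mm in front of the box; this point is 21 mm in front of the lid's edge, 111 mm from the hinge line, and 84 mm above the bench when shut. It moves with the lid. Pinched across its 16 mm width it can turn between the pads as the lid swings.
- box_c: fixed opaque blue storage box with a grey lid, one of three alike; outside 90 (x) by 120 (y) by 80 mm, walls 4 mm, inner floor pad 10 mm above the bench. Origin: centre of the underside, on the bench; z up; its -x side is the front, with the tab and a blank paper label. The lid's hinge line runs along the box's y at x = +45 mm, z = 82 mm (far rim). Inside stands one weight, upright, within 5 mm of the middle of the floor.
- lid_c (a joint): lid of box_c, 0 = shut, grows as it swings up and back, stop at 1.7 rad. Plain hinge, lid 120 g: it falls shut when let go below 1.57 rad and rests against the stop beyond that.
- tab_c (a point): middle of the orange pull tab on the front edge of the lid of box_c: 16 mm wide (along the hinge line), 12 mm thick, sticks out 35 mm in front of the box; this point is 21 mm in front of the lid's edge, 111 mm from the hinge line, and 84 mm above the bench when shut. It moves with the lid. Pinched across its 16 mm width it can turn between the pads as the lid swings.
- balance: fixed white balance, housing 110 (x) by 100 (y) by 38 mm, dark display on its front (-x) side; origin: centre of the underside, on the bench, straight below the middle of the pan. The weights, one to a box in an order that is not known, are not tracked: brass (yellow metal) 500 g, aluminium (silver) 120 to 180 g, black nylon 70 to 110 g, all of one shape: a round foot 40 mm across and 36 mm tall with an upright stem 22 mm across on it, 66 mm tall overall; the stem is the grip
- pan (a joint): how far the balance's sprung round steel pan (90 mm across) is pressed down, in m: 0 empty, 1.4 mm for every 100 g (700 N/m), so 7 mm under 500 g; overload stop at 12 mm
- pan_top (a point): middle of the pan's flat top face, 61 mm above the bench when empty; the pan moves straight down under load
- timer: bystander, loose: white and blue timer, 49x69x15 mm; origin: centre of its underside
- pen: bystander, loose: blue pen, 13x142x11 mm; origin: centre of its underside
- marker: bystander, loose: white marker with a red cap, 17x138x18 mm; origin: centre of its underside
- screwdriver: bystander, loose: screwdriver with an orange-red handle, 23x185x21 mm; origin: centre of its underside
- beaker: bystander, loose: glass beaker, 54 mm across, 69 mm tall; origin: centre of its underside
- flask: bystander, loose: conical glass flask, 64 mm across, 105 mm tall; origin: centre of its underside
- amber: bystander, loose: amber bottle with a red cap, 54 mm across, 115 mm tall; origin: centre of its underside

How it is judged:
On the way, in this order (a step that is already met when the one before it is completed fails the run):
1. a box has been opened (value of joint any of lid_a, lid_b, lid_c above 1.2 rad), for 0.1 s.
2. the 500 g weight rests on the pan (value of joint pan between 0.0056 and 0.0084 m and contact force between the fingers and pan below 0.2 N), for 0.3 s.
At the end, for the whole second after the job is handed in: the pan is pressed down 5.6 to 8.4 mm at rest (400 to 600 g, so the brass weight alone) and two of the boxes still carry a weight (more than 0.35 N) (value of joint pan between 0.0056 and 0.0084 m and velocity of joint pan below 0.01 m/s and (contact force between each of box_a, box_b and anything else above 0.35 N or contact force between each of box_a, box_c and anything else above 0.35 N or contact force between each of box_b, box_c and anything else above 0.35 N)); the robot touches nothing.
It fails at once if the balance is overloaded: pan pressed down more than 10.5 mm (7.4 N), as by dropping the weight or pushing (value of joint pan above 0.0105 m).
It fails at once if a bystander is moved by more than 30 mm (distance of any of timer, pen, marker, screwdriver, beaker, flask, amber from where it was at the start of the episode above 0.03 m).
It also fails if it takes over 72 s, if anything falls off the work surface, if the arm or the gripper's body presses on something with over 40 N, if the wrist force passes 120 N, or if a joint passes its speed limit or range.

## Robot

A 6-joint arm with a two-finger parallel gripper is mounted at the origin on a cart in front of the work surface, level with it; the furniture and walls round the work are solid. World frame = base frame: x ahead of the robot, y to its left, z up, the work surface at z = 0. Lengths are in m, angles in rad, forces in N, time in s.
With the tool pointing down it reaches from about 0.25 to 0.775 m from the base axis. Payload 4 kg.
Tool frame: the origin (TCP) lies on the centre line of the jaws, within the pads' length; the fingertips stand 8 mm ahead of it and the grasp point (between the pads) lies 11 mm behind it; z points along the fingers, y is the line along which they close (so a half turn about z gives the same grasp; the last joint's range is limited). The gripper opens to 85 mm and grips with 20 to 120 N. Pads are 22 mm wide; open, the fingers measure 114 mm over their backs; the gripper's body (76 mm by 85 mm) begins 54 mm behind the grasp point. The pads swing forward as they close: fully open they stand 13 mm farther back than shut.
Start: joints at [-1.401, 0.087, 1.371, -0, 1.684, -0.103], TCP at [0.148, -0.53, 0.239] pointing down, gripper open.
Joint ranges: [-3.1, 3.1], [-0.76, 2.03], [0.27, 2.55], [-1.08, 4.22], [0.17, 2.65], [-2.57, 2.57]. Speed limits (rad/s): [2.79, 2.79, 3.14, 3.14, 3.14, 3.14].

## Interface

Orientations are given as a rotation vector (axis times angle).
In Python, from station import r gives the robot as it stands.
- The arm moves only by the tool send_rows, never from a script. Its argument "commands" is a list of rows, each a list of 3 entries, a list of its own where there are three numbers: the shift along the tool's x, y, z in mm, then the turn, a rotation vector about the tool's x, y, z in rad, then the opening, from -1 (shut) to 1 (fully open). A call has 1 to 5 rows; each row shifts and turns the commanded pose from where the row before left it, along the tool's axes as they then stand; what a row does not reach is not made up. A row lasts 1/12 s, in which the tool goes at most 41.7 mm and 7.16 degrees, less where a joint would pass 70% of its speed; a pose out of reach is approached as far as the arm can. A call is refused whole if a number of a shift passes 41.7 or a number of a turn 0.125, either way. A call with a gripper value outside its range is refused whole. The fingers move at their own pace and stop on an object; the grip force is fixed at half the most. Time passes only in rows, so rows that do not move let the fingers close. It gives the time, the measured TCP pose, the force, the opening and the grip force at its end, in the units of the state.
- r.state(): the state, without advancing time (a new reading comes with each control period).
- r.grab_frame(name): name is "scene" or "top" or "wrist"; returns the picture (480x640x3 uint8, red, green, blue); there is no depth.
- r.calibration(name): a dict with "K" (3x3 intrinsics, pixels), "k1" (the pictures are not rectified: a ray, as slopes to the right and down, at radius r is drawn at 1 + k1 r^2 times it, then the intrinsics apply), "extrinsics" (4x4, takes a point from camera to world coordinates); the wrist camera has in their place "mount" (4x4, takes a point from camera to tool coordinates, whose origin is the TCP and whose axes are the flange's). Camera axes: x right, y up, looking along -z (the intrinsics and any distortion apply to the point x, -y, -z); pixel columns grow to the right and rows downward; lengths in m; the calibration is good to about 2 mm. A picture is of the moment at which its call begins: read the wrist's pose just before it. calibration takes no time and is no camera call.
- r.close_job(): hands the job in; it is judged then, once.
The state is a dict: "time": time; "joints": joint angles; "dq": joint speeds; "effort": joint torques, N m; "ee_pos": TCP position; "orientation": TCP orientation; "ft_force": force on the tool from outside, world axes, zero at the start; "ft_torque": the same for the moment, N m; "opening": finger opening in m; "grasp_force": force on a finger pad.
Only numpy, scipy, OpenCV 4.12 (cv2) and the standard library are available. Lean on these libraries where they do the work, as an engineer would, in place of code of your own. Each camera call takes 0.05 s, during which the arm holds its last target. There are 200 camera calls.

## Working session

There is one attempt and no reset: what is moved stays moved. The work goes in short steps, Python scripts to look and compute and a tool call to move; the robot and the scene stay as the last step left them, time stands still between calls to the robot, and variables do not carry over. Pictures are saved under pics/ and viewed, at most 11 in all, crops included, and the job is handed in when it is done.

Besides the shell and the picture viewer there is one more tool, called after "Emit:" in YAML: its name, and indented under it one key for each argument. send_rows: Moves the arm, as the interface text tells. Its arguments: {"type":"object","properties":{"commands":{"type":"array","items":{"type":"array"}}},"required":["commands"]}

```bash
mkdir -p pics; ls
python3 - <<'E'
from station import r
import cv2,numpy as np
for n in("top","scene"):
    im=r.grab_frame(n); cv2.imwrite(f"pics/{n}0.png",im[...,::-1]); c=r.calibration(n); print(n,c)
print(r.calibration("wrist")); print(r.state())
E
```

```text
pics
top {'K': array([[561.91419342,   0.        , 317.93797422],
       [  0.        , 561.91419342, 245.71320095],
       [  0.        ,   0.        ,   1.        ]]), 'k1': -0.05961922653354519, 'extrinsics': array([[-0.01910851,  0.98338186, -0.18054079,  0.21445421],
       [-0.99971956, -0.01626621,  0.01721079,  0.08687531],
       [ 0.01398807,  0.18081903,  0.98341691,  1.49913577],
       [ 0.        ,  0.        ,  0.        ,  1.        ]])}
scene {'K': array([[528.05687179,   0.        , 316.64421707],
       [  0.        , 528.05687179, 246.70280666],
       [  0.        ,   0.        ,   1.        ]]), 'k1': -0.07343667661823355, 'extrinsics': array([[-0.71096803,  0.39839047, -0.57949072, -0.32692581],
       [-0.70322197, -0.40491156,  0.58440182,  0.89551606],
       [-0.00182238,  0.82300162,  0.56803611,  0.90184132],
       [ 0.        ,  0.        ,  0.        ,  1.        ]])}
{'K': array([[345.6853439 ,   0.        , 324.41417065],
       [  0.        , 345.6853439 , 235.97971938],
       [  0.        ,   0.        ,   1.        ]]), 'k1': -0.05866985586362938
[... 352 characters left out ...]

{'time': 0.1, 'joints': array([-1.40109436e+00,  8.78647167e-02,  1.37211085e+00, -3.02296169e-05,
        1.68359991e+00, -1.03110841e-01]), 'dq': array([ 2.62158261e-04, -1.71019270e-03, -3.97724990e-03, -7.69113520e-05,
       -9.84845545e-06,  1.94125024e-03]), 'effort': array([ 2.07451449e-03, -3.53015542e+01, -3.14218676e+01, -6.38410438e-05,
        7.92914332e-03, -1.45341360e-06]), 'ee_pos': array([ 0.14809938, -0.5292333 ,  0.23826119]), 'orientation': array([-3.11044899e+00, -4.26931061e-01,  1.50750170e-04]), 'ft_force': array([-0.22430642, -0.5318158 ,  0.14062151]), 'ft_torque': array([-0.00178782, -0.02557423, -0.01175333]), 'grasp_force': 0.0, 'opening': 0.08565326443813373}
```

View pics/top0.png

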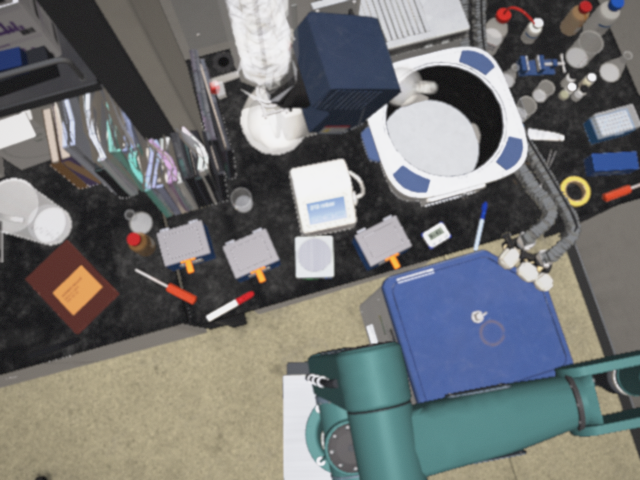

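View pics/scene0.png

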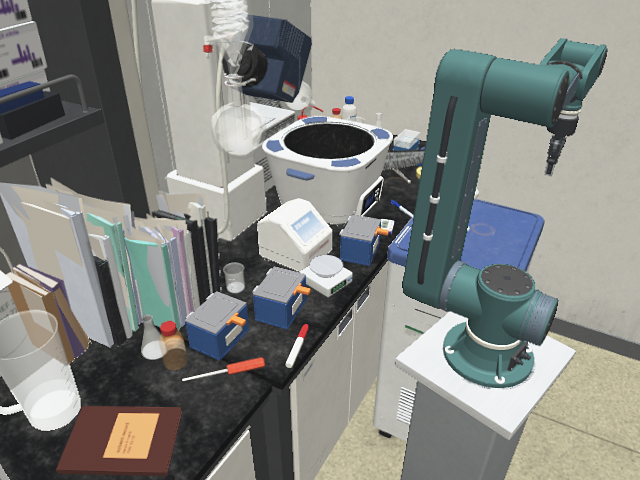

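The top view shows box lids near (185,245), (250,255) and (383,243), with orange tabs at (187,266), (260,275) and (393,260). The pan is at (314,255). The screwdriver and marker lie in front of the two left boxes.

```bash
cat > h.py <<'E'
from station import r
import cv2,numpy as np
from scipy.spatial.transform import Rotation as R
def ray(n,uv,st=None):
    c=r.calibration(n);K=c["K"];uv=np.atleast_2d(np.array(uv,float))
    d=cv2.undistortPoints(uv[:,None],K,np.array([c["k1"],0,0,0]))[:,0]
    d=np.c_[d[:,0],-d[:,1],-np.ones(len(d))]
    if n=="wrist":
        T=np.eye(4);T[:3,:3]=R.from_rotvec(st["orientation"]).as_matrix();T[:3,3]=st["ee_pos"];E=T@c["mount"]
    else:E=c["extrinsics"]
    return E[:3,3],d@E[:3,:3].T
def onz(n,uv,z,st=None):
    o,d=ray(n,uv,st);return o+d*((z-o[2])/d[:,2])[:,None]
def blobs(m,amin):
    k,l,s,c=cv2.connectedComponentsWithStats(m.astype(np.uint8))
    return [(s[i],c[i],l==i) for i in range(1,k) if s[i,4]>=amin]
E
python3 - <<'E'
from h import *
im=cv2.imread("pics/top0.png");hsv=cv2.cvtColor(im,cv2.COLOR_BGR2HSV).astype(int);H,S,V=hsv[...,0],hsv[...,1],hsv[...,2]
tab=(H>8)&(H<25)&(S>150)&(V>150)
T=[(s,c) for s,c,_ in blobs(tab,30) if 170<c[0]<420 and 240<c[1]<290]
for s,c in T:
    p=onz("top",[c],.09)[0]
    x,y=c.astype(int)
    print("tab",c.round(1),s[4],p.round(4))
for (u,v) in [(185,243),(250,252),(383,241)]:
    sub=np.zeros(im.shape[:2],np.uint8)
    b=im.astype(int);g=(abs(b[...,0]-b[...,2])<40)&(S<70)&(V>100)&(V<210)
    sub[v-38:v+38,u-38:u+38]=g[v-38:v+38,u-38:u+38]
    sub=cv2.morphologyEx(sub,cv2.MORPH_OPEN,np.ones((5,5)))
    B=max(blobs(sub,50),key=lambda q:q[0][4])
    cn=cv2.findContours(B[2].astype(np.uint8),0,2)[0][0].reshape(-1,2)
    P=onz("top",cn,.086)[:,:2].astype(np.float32)
    print(u,B[0],cv2.minAreaRect(P),cv2.boxPoints(cv2.minAreaRect(P)).round(3).tolist())
g=(S<40)&(V>140)&(V<205)
hc=cv2.HoughCircles(cv2.cvtColor(im[225:285,285:345],cv2.COLOR_BGR2GRAY),cv2.HOUGH_GRADIENT,1,20,param1=80,param2=12,minRadius=13,maxRadius=22)
print(hc)
for q in hc[0]: print(onz("top",[q[:2]+[285,225]],.061).round(4))
print(im[255,314],im[240,300])
E
```

```text
tab [393.9 261.2] 109 [ 0.4298 -0.1303  0.09  ]
tab [188.9 265.7] 103 [0.4272 0.3902 0.09  ]
tab [259.8 275.3] 103 [0.3998 0.2103 0.09  ]
185 [ 157  219   53   47 1732] ((0.49035465717315674, 0.4084826409816742), (0.10042215138673782, 0.12338323146104813), 15.777899742126465) [[0.42500001192092896, 0.45399999618530273], [0.45899999141693115, 0.33500000834465027], [0.5550000071525574, 0.3630000054836273], [0.5220000147819519, 0.4819999933242798]]
250 [ 223  228   56   50 1756] ((0.4602534770965576, 0.23539936542510986), (0.10160785913467407, 0.12292242795228958), 22.9165096282959) [[0.38999998569488525, 0.2720000147819519], [0.43700000643730164, 0.1589999943971634], [0.531000018119812, 0.19900000095367432], [0.4830000102519989, 0.31200000643730164]]
383 [ 356  216   55   50 1716] ((0.48662829399108887, -0.10346181690692902), (0.10373633354902267, 0.12324808537960052), 25.499717712402344) [[0.4129999876022339, -0.07000000029802322], [0.4659999907016754, -0.1809999942779541], [0.5600000023841858, -0.13699999451637268], [0.5070000290870667, -0.026000000536441803]]
[[[28.5 29.5 16.9]]]
[[0.4555 0.0737 0.061 ]]
[212 202 201] [234 232 230]
```

Run:
```python
import cv2
a=cv2.imread("pics/top0.png")[195:315,110:460]
cv2.imwrite("pics/crop0.png",cv2.resize(a,None,fx=2.28,fy=2.28,interpolation=2))
```

```text
(no output)
```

View pics/crop0.png

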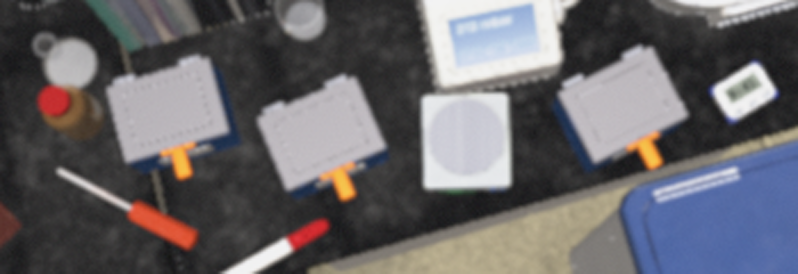

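The crop shows the three lids with hinges at the back, tabs facing the robot, and both pan and tabs clear. The centrifuge stands behind the right box, so I'll check its rim height before moving.

Run:
```python
from h import *
def tri(u,v):
    o1,d1=ray("top",[u]);o2,d2=ray("scene",[v]);d1=d1[0];d2=d2[0]
    A=np.c_[d1,-d2];t=np.linalg.lstsq(A,o2-o1,rcond=None)[0]
    a=o1+t[0]*d1;b=o2+t[1]*d2;return ((a+b)/2).round(3),np.linalg.norm(a-b).round(3)
for v in [(285,124),(310,121),(385,134),(350,161),(298,175)]:
    for u in [(410,180),(510,150),(371,145)]: print(v,u,*tri(u,v))
print("mixer head", tri((340,125),(290,92)))
# box frames: tab guess
for c,yaw in (((.4298,-.1303),25.4),((.3998,.2103),22.8),((.4272,.3902),15.9)):
    y=np.radians(yaw);e=np.array([np.cos(y),np.sin(y)]);c=np.array(c)
    print("tabpt",(c-.0035*e).round(4),"centre",(c+.0625*e).round(4),"hinge",(c+.1075*e).round(4))
```

```text
(285, 124) (410, 180) [ 0.622 -0.067  0.365] 0.176
(285, 124) (510, 150) [ 0.743 -0.258  0.297] 0.301
(285, 124) (371, 145) [ 0.665 -0.029  0.363] 0.064
(310, 121) (410, 180) [ 0.599 -0.092  0.373] 0.11
(310, 121) (510, 150) [ 0.728 -0.298  0.29 ] 0.222
(310, 121) (371, 145) [ 0.633 -0.048  0.381] 0.0
(385, 134) (410, 180) [ 0.522 -0.156  0.355] 0.096
(385, 134) (510, 150) [ 0.665 -0.408  0.23 ] 0.022
(385, 134) (371, 145) [ 0.536 -0.093  0.394] 0.2
(350, 161) (410, 180) [ 0.592 -0.158  0.242] 0.015
(350, 161) (510, 150) [ 0.758 -0.428  0.09 ] 0.086
(350, 161) (371, 145) [ 0.613 -0.096  0.275] 0.133
(298, 175) (410, 180) [ 0.666 -0.121  0.177] 0.132
(298, 175) (510, 150) [ 0.829 -0.368  0.046] 0.272
(298, 175) (371, 145) [ 0.707 -0.071  0.185] 0.003
mixer head (array([0.637, 0.02 , 0.476]), np.float64(0.005))
tabpt [ 0.4266 -0.1318] centre [ 0.4863 -0.1035] hinge [ 0.5269 -0.0842]
tabpt [0.3966 0.2089] centre [0.4574 0.2345] hinge [0.4989 0.252 ]
tabpt [0.4238 0.3892] centre [0.4873 0.4073] hinge [0.5306 0.4197]
```

```bash
cat >> h.py <<'E'
def rot(yaw,tilt=0):  # deg; tool down, tool x at yaw, body leaning back by tilt
    return R.from_euler("z",yaw,degrees=True)*R.from_euler("x",180,degrees=True)*R.from_euler("y",tilt,degrees=True)
def plan(wps,p=None,q=None):
    """wps: (pos,yaw,tilt,n,grip)"""
    s=r.state(); p=s["ee_pos"] if p is None else np.array(p,float); q=R.from_rotvec(s["orientation"]) if q is None else q
    out=[]
    for pos,yaw,tilt,n,g in wps:
        pos=np.array(pos,float);dq=(q.inv()*rot(yaw,tilt)).as_rotvec()/n;p0=p
        for i in range(n):
            t=p0+(pos-p0)*(i+1)/n;d=np.rint(q.inv().apply(t-p)*1000)
            w=dq.round(3);out.append([d.astype(int).tolist(),(w+0).tolist(),g])
            p=p+q.apply(d/1000);q=q*R.from_rotvec(w)
    for i in range(0,len(out),5): print(str(out[i:i+5]).replace(" ",""))
    print("end",p.round(4)); return p,q
E
python3 - <<'E'
from h import *
p,q=plan([((.425,-.133,.15),25.4,0,13,0)])
E
```

```text
[[[29,-24,7],[0.0,0.0,-0.013],0],[[29,-23,7],[0.0,0.0,-0.013],0],[[29,-23,7],[0.0,0.0,-0.013],0],[[30,-22,6],[0.0,0.0,-0.013],0],[[30,-22,7],[0.0,0.0,-0.013],0]]
[[[30,-22,7],[0.0,0.0,-0.013],0],[[30,-21,7],[0.0,0.0,-0.013],0],[[31,-21,7],[0.0,0.0,-0.013],0],[[31,-21,7],[0.0,0.0,-0.013],0],[[31,-20,6],[0.0,0.0,-0.013],0]]
[[[32,-19,7],[0.0,0.0,-0.013],0],[[32,-20,7],[0.0,0.0,-0.013],0],[[32,-18,7],[0.0,0.0,-0.013],0]]
end [ 0.4255 -0.1333  0.1499]
```

Emit:
send_rows:
  commands:
    - [[29, -24, 7], [0, 0, -0.013], 0]
    - [[29, -23, 7], [0, 0, -0.013], 0]
    - [[29, -23, 7], [0, 0, -0.013], 0]
    - [[30, -22, 6], [0, 0, -0.013], 0]
    - [[30, -22, 7], [0, 0, -0.013], 0]

```text
time: 0.52
ee_pos: [0.2556, -0.3758, 0.2045]
orientation: [-3.096, -0.528, 0.0]
ft_force: [0.2, -0.4, 0.6]
opening: 0.0427
grasp_force: 0.0
```

Emit:
send_rows:
  commands:
    - [[30, -22, 7], [0, 0, -0.013], 0]
    - [[30, -21, 7], [0, 0, -0.013], 0]
    - [[31, -21, 7], [0, 0, -0.013], 0]
    - [[31, -21, 7], [0, 0, -0.013], 0]
    - [[31, -20, 6], [0, 0, -0.013], 0]

```text
time: 0.93
ee_pos: [0.3611, -0.2228, 0.1705]
orientation: [-3.077, -0.629, 0.001]
ft_force: [0.1, -0.1, 0.6]
opening: 0.0426
grasp_force: 0.0
```

Emit:
send_rows:
  commands:
    - [[32, -19, 7], [0, 0, -0.013], 0]
    - [[32, -20, 7], [0, 0, -0.013], 0]
    - [[32, -18, 7], [0, 0, -0.013], 0]
    - [[0, 0, 0], [0, 0, 0], 0]
    - [[0, 0, 0], [0, 0, 0], 0]

```text
time: 1.35
ee_pos: [0.4256, -0.1321, 0.1492]
orientation: [-3.063, -0.695, 0.003]
ft_force: [1.2, -0.9, -0.9]
opening: 0.0432
grasp_force: 0.0
```

```bash
cat >> h.py <<'E'
def wristtab(name):
    st=r.state();im=r.grab_frame("wrist")[...,::-1].copy();cv2.imwrite(f"pics/{name}.png",im)
    hsv=cv2.cvtColor(im,cv2.COLOR_BGR2HSV).astype(int)
    m=(hsv[...,0]>8)&(hsv[...,0]<25)&(hsv[...,1]>150)&(hsv[...,2]>110)
    for s,c,k in blobs(m,200):
        cn=cv2.findContours(k.astype(np.uint8),0,2)[0][0].reshape(-1,2)
        rr=cv2.minAreaRect(onz("wrist",cn,.09,st)[:,:2].astype(np.float32))
        print("blob",s,onz("wrist",[c],.09,st).round(4),rr)
    Rm=R.from_rotvec(st["orientation"]).as_matrix()
    print(st["time"],st["ee_pos"].round(4),"yaw",np.degrees(np.arctan2(Rm[1,0],Rm[0,0])).round(2),"open",st["opening"])
E
python3 -c "
from h import *
wristtab('w1')"
```

```text
1.35 [ 0.4256 -0.1321  0.1492] yaw 25.57 open 0.0432140613402259
```

View pics/w1.png

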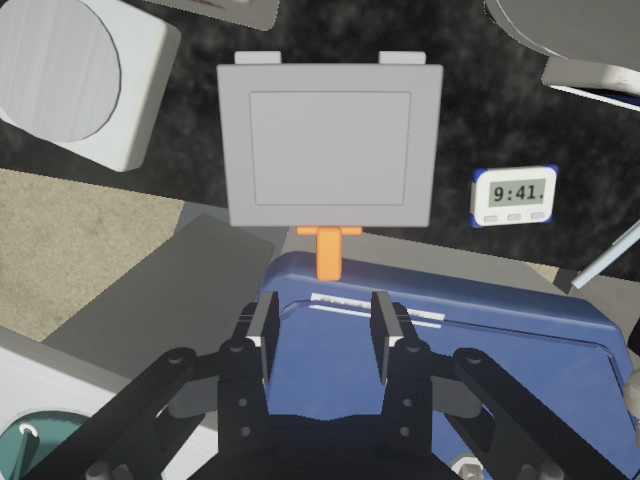

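The wrist view shows the tab's stem at columns 317–341 and rows 235–280, centred at u=329, with the lid edge level in the image at row 226. So the yaw is right.

Run:
```python
from h import *
st=r.state()
im=cv2.imread("pics/w1.png");print(im[255,329],cv2.cvtColor(im,cv2.COLOR_BGR2HSV)[255,329])
q=R.from_rotvec(st["orientation"])
for uv,z in (((329,280),.09),((329,227),.09),((231,226),.086),((430,226),.086),((217,65),.086),((442,65),.086),((58,68),.061)):
    P=onz("wrist",[uv],z,st)[0]; print(uv,P.round(4),"tool mm",(q.inv().apply(P-st["ee_pos"])*1000).round(1))
```

```text
[108 178 235] [ 17 138 235]
(329, 280) [ 0.4169 -0.1423  0.09  ] tool mm [-11.4   4.5  59.7]
(329, 227) [ 0.448  -0.1274  0.09  ] tool mm [23.1  4.3 59.7]
(231, 226) [ 0.4221 -0.0746  0.086 ] tool mm [ 22.4 -54.4  63.7]
(430, 226) [ 0.4735 -0.1825  0.086 ] tool mm [22.5 65.1 63.6]
(217, 65) [ 0.5021 -0.0363  0.086 ] tool mm [111.1 -54.7  63.6]
(442, 65) [ 0.5529 -0.1429  0.086 ] tool mm [111.2  63.4  63.5]
(58, 68) [0.4608 0.0619 0.061 ] tool mm [ 116.  -161.1   88.6]
```

Emit:
send_rows:
  commands:
    - [[2, 4, 25], [0, 0, 0], 0]
    - [[0, 0, 25], [0, 0, 0], 0]
    - [[0, 0, 15], [0, 0, 0], 0]
    - [[0, 0, 0], [0, 0, 0], 0]
    - [[0, 0, 0], [0, 0, 0], -1]

```text
time: 1.82
ee_pos: [0.4281, -0.1377, 0.0849]
orientation: [-3.065, -0.684, 0.003]
ft_force: [-0.1, 0.3, 0.2]
opening: 0.032
grasp_force: 0.0
```

Emit:
send_rows:
  commands:
    - [[0, 0, 0], [0, 0, 0], -1]
    - [[0, 0, 0], [0, 0, 0], -1]
    - [[0, 0, 0], [0, 0, 0], -1]
    - [[0, 0, 0], [0, 0, 0], -1]

```text
time: 2.15
ee_pos: [0.4272, -0.1341, 0.0865]
orientation: [-3.058, -0.687, 0.004]
ft_force: [-6.8, 8.4, 4.8]
opening: 0.0148
grasp_force: 60.6
```

```bash
cat >> h.py <<'E'
def openlid(yaw,end=1.66,n=16,tilt=25):
    s=r.state();p=s["ee_pos"];q=R.from_rotvec(s["orientation"]);e=R.from_euler("z",yaw,degrees=True).apply([1,0,0])
    h=p+.111*e;h[2]-=.002;W=[]
    for i in range(1,n+1):
        a=end*i/n+.018;W.append((h-.111*np.cos(a)*e+[0,0,.111*np.sin(a)],yaw,tilt*i/n,1,-1))
    plan(W,p,q)
E
python3 -c "
from h import *
print(r.state()['ee_pos'],r.state()['opening'])
openlid(25.57)"
```

```text
[ 0.42720657 -0.13409853  0.08648841] 0.014753599421611792
[[[1,0,-11],[-0.008,0.028,-0.005],-1],[[2,0,-12],[0.0,0.027,0.0],-1],[[4,0,-11],[0.0,0.028,0.0],-1],[[5,0,-10],[0.0,0.027,0.0],-1],[[6,0,-9],[0.0,0.027,0.0],-1]]
[[[8,0,-9],[0.0,0.028,0.0],-1],[[9,0,-8],[0.0,0.027,0.0],-1],[[9,0,-6],[0.0,0.027,0.0],-1],[[11,0,-5],[0.0,0.027,0.0],-1],[[11,0,-4],[0.0,0.028,0.0],-1]]
[[[11,0,-2],[0.0,0.027,0.0],-1],[[11,0,-1],[0.0,0.027,0.0],-1],[[12,0,1],[0.0,0.027,0.0],-1],[[11,0,3],[0.0,0.028,0.0],-1],[[11,0,3],[0.0,0.027,0.0],-1]]
[[[10,0,6],[0.0,0.027,0.0],-1]]
end [ 0.538  -0.0811  0.1943]
```

Emit:
send_rows:
  commands:
    - [[1, -3, -11], [0, 0.028, 0], -1]
    - [[2, 0, -12], [0, 0.027, 0], -1]
    - [[4, 0, -11], [0, 0.028, 0], -1]
    - [[5, 0, -10], [0, 0.027, 0], -1]
    - [[6, 0, -9], [0, 0.027, 0], -1]

```text
time: 2.57
ee_pos: [0.4429, -0.1263, 0.1409]
orientation: [-3.026, -0.68, -0.217]
ft_force: [7.9, 4.5, -10.9]
opening: 0.0146
grasp_force: 58.6
```

Emit:
send_rows:
  commands:
    - [[8, 0, -9], [0, 0.028, 0], -1]
    - [[9, 0, -8], [0, 0.027, 0], -1]
    - [[9, 0, -6], [0, 0.027, 0], -1]
    - [[11, 0, -5], [0, 0.027, 0], -1]
    - [[11, 0, -4], [0, 0.028, 0], -1]

```text
time: 2.98
ee_pos: [0.4786, -0.1093, 0.1806]
orientation: [-2.978, -0.669, -0.411]
ft_force: [2.4, 3.8, -10.0]
opening: 0.0136
grasp_force: 58.5
```

Emit:
send_rows:
  commands:
    - [[11, 0, -2], [0, 0.027, 0], -1]
    - [[11, 0, -1], [0, 0.027, 0], -1]
    - [[12, 0, 1], [0, 0.027, 0], -1]
    - [[11, 0, 3], [0, 0.028, 0], -1]
    - [[11, 0, 3], [0, 0.027, 0], -1]

```text
time: 3.4
ee_pos: [0.5308, -0.087, 0.1973]
orientation: [-2.92, -0.656, -0.618]
ft_force: [-0.6, -0.3, 0.2]
opening: -0.0003
grasp_force: 0.0
```

Emit:
send_rows:
  commands:
    - [[10, 0, 6], [0, 0.027, 0], -1]
    - [[0, 0, 0], [0, 0, 0], -1]
    - [[0, 0, 0], [0, 0, 0], -1]

```text
time: 3.65
ee_pos: [0.5393, -0.0817, 0.1936]
orientation: [-2.906, -0.653, -0.647]
ft_force: [0.2, -0.2, 1.2]
opening: -0.0001
grasp_force: 0.0
```

```bash
python3 -c "
from h import *
s=r.state();print(s['ee_pos'],s['opening'],s['joints'])
im=r.grab_frame('scene')[...,::-1];im2=r.grab_frame('wrist')[...,::-1]
cv2.imwrite('pics/o1.png',np.hstack([cv2.resize(im[150:400,180:430],(400,400)),cv2.resize(im2,(400,400))]))"
```

```text
[ 0.53925642 -0.08171708  0.1936116 ] -0.00013457735192072459 [-0.44977681 -0.13326888  1.73691981  0.35182559  1.26964126  0.61937447]
```

View pics/o1.png

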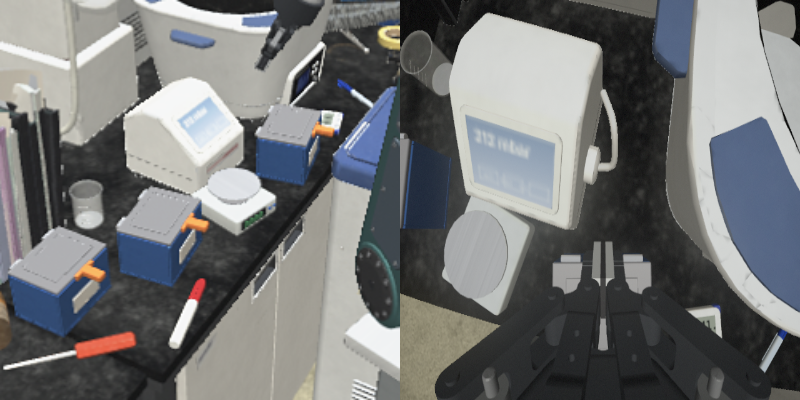

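The view shows all lids shut: the tab slipped out at about 60°, because the grip was too shallow. I'll re-grip about 7 mm deeper, using the measured lateral position.

```bash
python3 -c "
from h import *
plan([((.4272,-.1341,.150),25.57,0,5,0),((.4272,-.1341,.077),25.57,0,3,0),((.4272,-.1341,.077),25.57,0,2,0)])"
```

```text
[[[-26,0,-3],[0.0,-0.087,-0.001],0],[[-26,0,0],[0.0,-0.087,-0.001],0],[[-26,0,2],[0.0,-0.087,-0.001],0],[[-26,-1,5],[0.0,-0.087,-0.001],0],[[-25,0,6],[0.0,-0.087,-0.001],0]]
[[[0,0,24],[0.001,-0.001,0.0],0],[[0,0,25],[0.001,-0.001,0.0],0],[[-1,0,24],[0.001,-0.001,0.0],0],[[0,0,0],[0.0,0.0,0.0],0],[[0,0,0],[0.0,0.0,0.0],0]]
end [ 0.4268 -0.1342  0.077 ]
```

Emit:
send_rows:
  commands:
    - [[-26, 0, -3], [0, -0.087, 0], 0]
    - [[-26, 0, 0], [0, -0.087, 0], 0]
    - [[-26, 0, 2], [0, -0.087, 0], 0]
    - [[-26, -1, 5], [0, -0.087, 0], 0]
    - [[-25, 0, 6], [0, -0.087, 0], 0]

```text
time: 4.17
ee_pos: [0.4264, -0.1341, 0.1503]
orientation: [3.064, 0.687, -0.001]
ft_force: [-0.5, -0.3, -0.3]
opening: 0.0424
grasp_force: 0.0
```

Emit:
send_rows:
  commands:
    - [[0, 0, 0], [0, 0, 0], 0]
    - [[0, 0, 24], [0, 0, 0], 0]
    - [[0, 0, 25], [0, 0, 0], 0]
    - [[0, 0, 24], [0, 0, 0], 0]
    - [[0, 0, 0], [0, 0, 0], 0]

```text
time: 4.58
ee_pos: [0.4248, -0.1315, 0.0723]
orientation: [-3.059, -0.686, 0.005]
ft_force: [-1.5, 0.2, -0.4]
opening: 0.0424
grasp_force: 0.0
```

Emit:
send_rows:
  commands:
    - [[0, 0, 0], [0, 0, 0], -1]
    - [[0, 0, 0], [0, 0, 0], -1]
    - [[0, 0, 0], [0, 0, 0], -1]
    - [[0, 0, 0], [0, 0, 0], -1]
    - [[0, 0, 0], [0, 0, 0], -1]

```text
time: 5.0
ee_pos: [0.4286, -0.1332, 0.0787]
orientation: [3.064, 0.688, 0.008]
ft_force: [-1.2, 1.3, 6.2]
opening: 0.0145
grasp_force: 60.0
```

```bash
cat >> h.py <<'E'
def openlid2(p,yaw,end=1.66,n=20,tilt=20,off=.007):
    """p=TCP now, tab point lies off behind it along the tool axis; TCP path keeps the tab point on its arc"""
    q=rot(yaw);e=q.apply([1,0,0]);p=np.array(p,float)
    h=p+[0,0,off]+.111*e-[0,0,.002];W=[]
    for i in range(1,n+1):
        a=end*i/n+.018;t=tilt*i/n
        W.append((h-.111*np.cos(a)*e+[0,0,.111*np.sin(a)]+off*rot(yaw,t).apply([0,0,1]),yaw,t,1,-1))
    plan(W,p,q)
E
python3 -c "
from h import *
p=r.state()['ee_pos'];print(p)
openlid2(p,25.57)"
```

```text
[ 0.428576   -0.13322463  0.07868984]
[[[1,0,-9],[0.0,0.017,0.0],-1],[[1,0,-9],[0.0,0.018,0.0],-1],[[3,0,-9],[0.0,0.017,0.0],-1],[[3,0,-9],[0.0,0.018,0.0],-1],[[4,0,-8],[0.0,0.017,0.0],-1]]
[[[5,0,-8],[0.0,0.018,0.0],-1],[[6,0,-7],[0.0,0.017,0.0],-1],[[7,0,-7],[0.0,0.018,0.0],-1],[[7,0,-6],[0.0,0.017,0.0],-1],[[7,0,-5],[0.0,0.018,0.0],-1]]
[[[9,0,-4],[0.0,0.017,0.0],-1],[[8,0,-4],[0.0,0.017,0.0],-1],[[9,0,-3],[0.0,0.018,0.0],-1],[[9,0,-2],[0.0,0.017,0.0],-1],[[10,0,-1],[0.0,0.018,0.0],-1]]
[[[9,0,0],[0.0,0.017,0.0],-1],[[9,0,1],[0.0,0.018,0.0],-1],[[9,0,2],[0.0,0.017,0.0],-1],[[9,0,3],[0.0,0.018,0.0],-1],[[9,0,3],[0.0,0.017,0.0],-1]]
end [ 0.5416 -0.0791  0.1877]
```

Emit:
send_rows:
  commands:
    - [[1, 0, -9], [0, 0.017, 0], -1]
    - [[1, 0, -9], [0, 0.018, 0], -1]
    - [[3, 0, -9], [0, 0.017, 0], -1]
    - [[3, 0, -9], [0, 0.018, 0], -1]
    - [[4, 0, -8], [0, 0.017, 0], -1]

```text
time: 5.42
ee_pos: [0.4379, -0.1286, 0.1216]
orientation: [-3.043, -0.684, -0.143]
ft_force: [8.7, 0.6, -9.4]
opening: 0.0145
grasp_force: 58.6
```

Emit:
send_rows:
  commands:
    - [[5, 0, -8], [0, 0.018, 0], -1]
    - [[6, 0, -7], [0, 0.017, 0], -1]
    - [[7, 0, -7], [0, 0.018, 0], -1]
    - [[7, 0, -6], [0, 0.017, 0], -1]

```text
time: 5.75
ee_pos: [0.4561, -0.1198, 0.1515]
orientation: [-3.023, -0.678, -0.24]
ft_force: [5.4, -2.7, -9.7]
opening: 0.0148
grasp_force: 58.5
```

```bash
python3 -c "
from h import *
s=r.state();print(s['ee_pos'],s['opening'])
im=r.grab_frame('scene')[...,::-1];im2=r.grab_frame('wrist')[...,::-1]
cv2.imwrite('pics/o2.png',np.hstack([cv2.resize(im[120:320,230:430],(400,400)),cv2.resize(im2,(400,400))]))"
```

```text
[ 0.45605996 -0.11984327  0.1514868 ] 0.014766609715341245
```

View pics/o2.png

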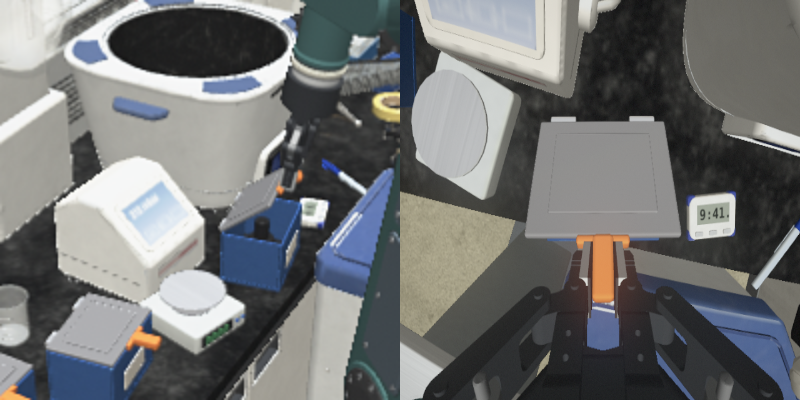

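The lid is half up and the scene view shows a black stem inside the right-hand box, so that one is the nylon weight. I'll let it shut and go to the middle box.

```bash
python3 -c "
from h import *
print(cv2.imread('pics/o2.png')[215:245:6,256:272:4].tolist())
t=(.3975,.2075)
p,q=plan([((.456-.02,-.12-.01,.20),25,6,2,0),((t[0],t[1],.15),22.8,0,9,0),((t[0],t[1],.15),22.8,0,1,0),((t[0],t[1],.077),22.8,0,3,0)])"
```

```text
[[[104, 77, 61], [108, 73, 51], [111, 73, 51], [117, 76, 51]], [[53, 48, 46], [53, 51, 52], [50, 49, 49], [57, 50, 46]], [[35, 32, 31], [34, 32, 32], [34, 32, 32], [45, 37, 33]], [[33, 31, 31], [36, 34, 34], [34, 33, 33], [41, 37, 36]], [[93, 64, 47], [71, 51, 42], [56, 44, 38], [52, 49, 46]]]
[[[-8,0,-25],[0.0,-0.028,0.003],0],[[-8,1,-25],[0.0,-0.028,0.003],0],[[11,-36,7],[0.0,-0.012,0.004],0],[[12,-36,6],[0.0,-0.012,0.004],0],[[11,-36,7],[0.0,-0.012,0.004],0]]
[[[11,-36,6],[0.0,-0.012,0.004],0],[[11,-36,6],[0.0,-0.012,0.004],0],[[11,-36,6],[0.0,-0.012,0.004],0],[[11,-36,6],[0.0,-0.012,0.004],0],[[10,-36,6],[0.0,-0.012,0.004],0]]
[[[11,-36,6],[0.0,-0.012,0.004],0],[[0,0,0],[-0.002,0.003,0.002],0],[[0,0,24],[0.0,0.0,0.0],0],[[0,0,24],[0.0,0.0,0.0],0],[[0,0,25],[0.0,0.0,0.0],0]]
end [0.3974 0.2073 0.0767]
```

Emit:
send_rows:
  commands:
    - [[0, 0, 0], [0, 0, 0], 0]
    - [[0, 0, 0], [0, 0, 0], 0]
    - [[0, 0, 0], [0, 0, 0], 0]

```text
time: 6.1
ee_pos: [0.4565, -0.1195, 0.1531]
orientation: [-3.023, -0.679, -0.243]
ft_force: [0.4, 0.4, -0.3]
opening: 0.0428
grasp_force: 0.0
```

Emit:
send_rows:
  commands:
    - [[-8, 0, -25], [0, -0.028, 0.003], 0]
    - [[-8, 1, -25], [0, -0.028, 0.003], 0]
    - [[11, -36, 7], [0, -0.012, 0.004], 0]
    - [[12, -36, 6], [0, -0.012, 0.004], 0]
    - [[11, -36, 7], [0, -0.012, 0.004], 0]

```text
time: 6.52
ee_pos: [0.4234, -0.0167, 0.1842]
orientation: [-3.056, -0.652, -0.107]
ft_force: [1.7, -0.3, -0.1]
opening: 0.043
grasp_force: 0.0
```

Emit:
send_rows:
  commands:
    - [[11, -36, 6], [0, -0.012, 0.004], 0]
    - [[11, -36, 6], [0, -0.012, 0.004], 0]
    - [[11, -36, 6], [0, -0.012, 0.004], 0]
    - [[11, -36, 6], [0, -0.012, 0.004], 0]
    - [[10, -36, 6], [0, -0.012, 0.004], 0]

```text
time: 6.93
ee_pos: [0.4005, 0.1719, 0.1561]
orientation: [-3.074, -0.629, -0.013]
ft_force: [1.5, -0.2, -0.6]
opening: 0.0427
grasp_force: 0.0
```

Emit:
send_rows:
  commands:
    - [[11, -36, 6], [0, -0.012, 0.004], 0]
    - [[0, 0, 0], [-0.002, 0.003, 0.002], 0]
    - [[0, 0, 0], [0, 0, 0], 0]

```text
time: 7.18
ee_pos: [0.3961, 0.2091, 0.1494]
orientation: [3.078, 0.628, -0.004]
ft_force: [0.2, -0.8, -0.2]
opening: 0.0427
grasp_force: 0.0
```

```bash
sed -i 's/hsv\[...,1\]>150)&(hsv\[...,2\]>110/hsv[...,1]>110)\&(hsv[...,2]>110/' h.py; python3 -c "
from h import *
wristtab('w2')
plan([((.3975,.2075,.077),22.8,0,3,0)])"
```

```text
blob [  10   53   77   70 2864] [[0.4345 0.3847 0.09  ]] ((0.4319920241832733, 0.38360315561294556), (0.03516196087002754, 0.04366445541381836), 16.771554946899414)
blob [ 294  223   68   56 1844] [[0.408  0.2106 0.09  ]] ((0.40463629364967346, 0.20896780490875244), (0.03547181189060211, 0.03926631063222885), 23.080562591552734)
7.1833 [0.3961 0.2091 0.1494] yaw 23.06 open 0.042718821590812035
[[[0,0,24],[0.0,0.001,0.001],0],[[1,0,24],[0.0,0.001,0.001],0],[[0,1,25],[0.0,0.001,0.001],0]]
end [0.3979 0.2073 0.0767]
```

Emit:
send_rows:
  commands:
    - [[3, 2, 24], [0, 0, 0], 0]
    - [[0, 0, 24], [0, 0, 0], 0]
    - [[0, 0, 25], [0, 0, 0], 0]
    - [[0, 0, 0], [0, 0, 0], 0]
    - [[0, 0, 0], [0, 0, 0], -1]

```text
time: 7.65
ee_pos: [0.3997, 0.205, 0.0758]
orientation: [3.08, 0.617, -0.008]
ft_force: [0.0, 0.7, 0.3]
opening: 0.0321
grasp_force: 0.0
```

Emit:
send_rows:
  commands:
    - [[0, 0, 0], [0, 0, 0], -1]
    - [[0, 0, 0], [0, 0, 0], -1]
    - [[0, 0, 0], [0, 0, 0], -1]
    - [[0, 0, 0], [0, 0, 0], -1]
    - [[0, 0, 0], [0, 0, 0], -1]

```text
time: 8.07
ee_pos: [0.3997, 0.209, 0.0783]
orientation: [-3.074, -0.619, 0.002]
ft_force: [-3.6, 6.7, -1.1]
opening: 0.0147
grasp_force: 60.7
```

```bash
python3 -c "
from h import *
p=r.state()['ee_pos'];print(p)
openlid2(p,23.06)"
```

```text
[0.39972777 0.20899737 0.07828248]
[[[1,0,-9],[0.0,0.017,0.0],-1],[[1,0,-9],[0.0,0.018,0.0],-1],[[3,0,-9],[0.0,0.017,0.0],-1],[[3,0,-9],[0.0,0.018,0.0],-1],[[4,0,-8],[0.0,0.017,0.0],-1]]
[[[5,0,-8],[0.0,0.018,0.0],-1],[[6,0,-7],[0.0,0.017,0.0],-1],[[7,0,-7],[0.0,0.018,0.0],-1],[[7,0,-6],[0.0,0.017,0.0],-1],[[7,0,-5],[0.0,0.018,0.0],-1]]
[[[9,0,-4],[0.0,0.017,0.0],-1],[[8,0,-4],[0.0,0.017,0.0],-1],[[9,0,-3],[0.0,0.018,0.0],-1],[[9,0,-2],[0.0,0.017,0.0],-1],[[10,0,-1],[0.0,0.018,0.0],-1]]
[[[9,0,0],[0.0,0.017,0.0],-1],[[9,0,1],[0.0,0.018,0.0],-1],[[9,0,2],[0.0,0.017,0.0],-1],[[9,0,3],[0.0,0.018,0.0],-1],[[9,0,3],[0.0,0.017,0.0],-1]]
end [0.515  0.2581 0.1873]
```

Emit:
send_rows:
  commands:
    - [[1, -3, -9], [0, 0.017, 0], -1]
    - [[1, 0, -9], [0, 0.018, 0], -1]
    - [[3, 0, -9], [0, 0.017, 0], -1]
    - [[3, 0, -9], [0, 0.018, 0], -1]
    - [[4, 0, -8], [0, 0.017, 0], -1]

```text
time: 8.48
ee_pos: [0.4104, 0.2137, 0.1228]
orientation: [-3.059, -0.616, -0.139]
ft_force: [7.3, 2.2, -9.4]
opening: 0.0145
grasp_force: 58.8
```

Emit:
send_rows:
  commands:
    - [[5, 0, -8], [0, 0.018, 0], -1]
    - [[6, 0, -7], [0, 0.017, 0], -1]
    - [[7, 0, -7], [0, 0.018, 0], -1]
    - [[7, 0, -6], [0, 0.017, 0], -1]

```text
time: 8.82
ee_pos: [0.4286, 0.2214, 0.1518]
orientation: [-3.041, -0.613, -0.235]
ft_force: [3.0, 0.2, -9.5]
opening: 0.0144
grasp_force: 58.6
```

```bash
python3 -c "
from h import *
s=r.state();print(s['ee_pos'],s['opening'])
im=r.grab_frame('scene')[...,::-1]
cv2.imwrite('pics/o3.png',cv2.resize(im[210:370,180:380],(700,560)))"
```

```text
[0.42861099 0.22142328 0.15179447] 0.014443796009207421
```

View pics/o3.png

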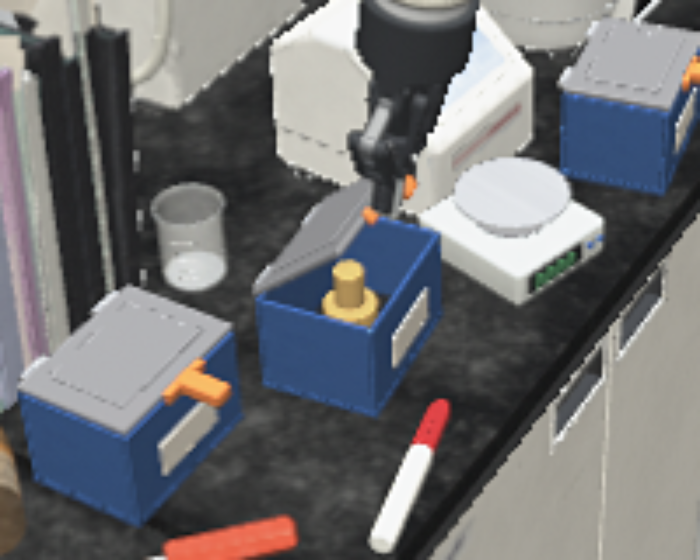

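The middle box, with its lid half up, holds the brass weight (yellow stem at crop (347,285)). I'll finish opening it.

Emit:
send_rows:
  commands:
    - [[7, 0, -5], [0, 0.018, 0], -1]
    - [[9, 0, -4], [0, 0.017, 0], -1]
    - [[8, 0, -4], [0, 0.017, 0], -1]
    - [[9, 0, -3], [0, 0.018, 0], -1]

```text
time: 9.2
ee_pos: [0.4563, 0.2331, 0.1734]
orientation: [-3.018, -0.608, -0.341]
ft_force: [-0.3, -1.8, -6.9]
opening: 0.0143
grasp_force: 58.5
```

Emit:
send_rows:
  commands:
    - [[9, 0, -2], [0, 0.017, 0], -1]
    - [[10, 0, -1], [0, 0.018, 0], -1]
    - [[9, 0, 0], [0, 0.017, 0], -1]
    - [[9, 0, 1], [0, 0.018, 0], -1]

```text
time: 9.53
ee_pos: [0.4899, 0.2473, 0.1853]
orientation: [-2.99, -0.603, -0.448]
ft_force: [-2.3, -4.7, -1.5]
opening: 0.0143
grasp_force: 58.4
```

Emit:
send_rows:
  commands:
    - [[9, 0, 2], [0, 0.017, 0], -1]
    - [[9, 0, 3], [0, 0.018, 0], -1]
    - [[9, 0, 3], [0, 0.017, 0], -1]
    - [[0, 0, 0], [0, 0, 0], -1]

```text
time: 9.87
ee_pos: [0.5172, 0.2588, 0.187]
orientation: [-2.967, -0.598, -0.529]
ft_force: [-0.9, -3.6, 1.1]
opening: 0.014
grasp_force: 58.4
```

Emit:
send_rows:
  commands:
    - [[6, 0, 2], [0, 0, 0], -1]
    - [[0, 0, 0], [0, 0, 0], -1]
    - [[0, 0, 0], [0, 0, 0], 0.2]
    - [[0, 0, 0], [0, 0, 0], 0.2]
    - [[0, 0, 0], [0, 0, 0], 0.2]

```text
time: 10.28
ee_pos: [0.5209, 0.2614, 0.186]
orientation: [-2.966, -0.598, -0.523]
ft_force: [0.4, 0.2, 0.5]
opening: 0.0495
grasp_force: 0.0
```

```bash
python3 -c "
from h import *
s=r.state();q=R.from_rotvec(s['orientation']);p=s['ee_pos'];print(p,s['opening'])
p1=p-.05*q.apply([0,0,1])
plan([(p1,23.06,20,2,.2),((.4605-.075*.92,.2349-.075*.392,.225),23.06,0,4,.2)])"
```

```text
[0.5208937  0.26141564 0.18603105] 0.04951632118297465
[[[0,0,-25],[0.0,0.0,-0.002],0.2],[[0,0,-25],[0.0,0.0,-0.002],0.2],[[-30,0,-9],[0.0,-0.087,0.0],0.2],[[-30,0,-6],[0.0,-0.087,0.0],0.2],[[-31,1,-3],[0.0,-0.087,0.0],0.2]]
[[[-31,0,-1],[0.0,-0.087,0.0],0.2]]
end [0.3916 0.2053 0.225 ]
```

Emit:
send_rows:
  commands:
    - [[0, 0, -25], [0, 0, 0], 0.2]
    - [[0, 0, -25], [0, 0, 0], 0.2]
    - [[-30, 0, -9], [0, -0.087, 0], 0.2]
    - [[-30, 0, -6], [0, -0.087, 0], 0.2]
    - [[-31, 1, -3], [0, -0.087, 0], 0.2]

```text
time: 10.7
ee_pos: [0.4189, 0.2174, 0.2281]
orientation: [-3.059, -0.618, -0.132]
ft_force: [0.3, 0.3, -0.6]
opening: 0.051
grasp_force: 0.0
```

Emit:
send_rows:
  commands:
    - [[-31, 0, -1], [0, -0.087, 0], 0.2]
    - [[0, 0, 0], [0, 0, 0], 0.2]
    - [[0, 0, 0], [0, 0, 0], 0.2]
    - [[0, 0, 0], [0, 0, 0], 0.2]

```text
time: 11.03
ee_pos: [0.3918, 0.2056, 0.2247]
orientation: [-3.078, -0.621, -0.002]
ft_force: [0.9, -0.2, 0.6]
opening: 0.0511
grasp_force: 0.0
```

```bash
python3 -c "
from h import *
s=r.state();print(s['ee_pos'],s['orientation'])
np.save('st3.npy',s,allow_pickle=True)
im=r.grab_frame('wrist')[...,::-1]
cv2.imwrite('pics/w3.png',im)
im=r.grab_frame('scene')[...,::-1];cv2.imwrite('pics/s3.png',im)"
```

```text
[0.39178061 0.20555381 0.22474244] [-3.07831269e+00 -6.21229877e-01 -2.17841675e-03]
```

View pics/w3.png

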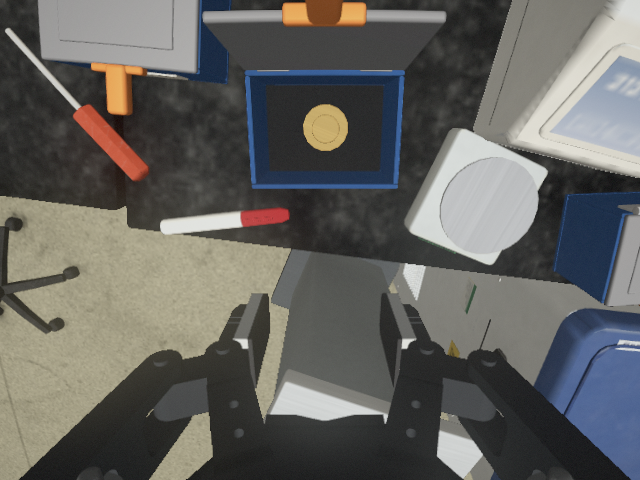

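The wrist view shows the lid standing open and the brass weight centred at (326,128), with foot radius about 22 px. The pan ellipse is centred near (489,205).

Run:
```python
from h import *
st=np.load('st3.npy',allow_pickle=True).item();q=R.from_rotvec(st["orientation"])
im=cv2.imread("pics/w3.png");hsv=cv2.cvtColor(im,cv2.COLOR_BGR2HSV).astype(int)
m=(hsv[...,0]>12)&(hsv[...,0]<30)&(hsv[...,1]>80)&(hsv[...,2]>120);m[:90]=0;m[170:]=0;m[:,:260]=0;m[:,390:]=0
k=max(blobs(m,100),key=lambda b:b[0][4]);cn=cv2.findContours(k[2].astype(np.uint8),0,2)[0][0]
print("foot",cv2.minEnclosingCircle(cn))
def show(n,uv,z):
    P=onz("wrist",[uv],z,st)[0];print(n,P.round(4));return P[:2]
show("foot",cv2.minEnclosingCircle(cn)[0],.046)
show("stem",(326,129),.076)
g=[show("rim",u,.08) for u in [(246,72),(405,72),(398,188),(253,188)]];print("rim centre",np.mean(g,0))
pan=im[150:260,430:545];hc=cv2.fitEllipse
# pan: darker ellipse on the white housing
gr=cv2.cvtColor(im,cv2.COLOR_BGR2GRAY);c=cv2.Canny(gr,30,80);
ys,xs=np.nonzero(c);d=np.hypot(xs-489,ys-205);s=(d>40)&(d<56)
P=onz("wrist",np.c_[xs[s],ys[s]],.061,st)[:,:2]
from scipy.optimize import least_squares
f=least_squares(lambda v:np.hypot(*(P-v).T)-.045,P.mean(0),loss="soft_l1",f_scale=.001);print("pan",f.x,s.sum(),np.median(abs(f.fun)))
s3=cv2.imread("pics/s3.png");print("px pan left/right:",)
```

```text
foot ((325.0, 127.09782409667969), 23.44171714782715)
foot [0.4632 0.2334 0.046 ]
stem [0.4628 0.2324 0.076 ]
rim [0.4779 0.3034 0.08  ]
rim [0.5237 0.1945 0.08  ]
rim [0.4432 0.1604 0.08  ]
rim [0.3973 0.2694 0.08  ]
rim centre [0.46051028 0.23191517]
pan [0.45789999 0.07152089] 486 0.0006735517485171073
px pan left/right:
```

```bash
python3 -c "
from h import *
plan([((.464,.2352,.20),23.06,25,4,.2),((.464,.2352,.13),23.06,25,3,.2),((.464,.2352,.061),23.06,25,4,.2)])"
```

```text
[[[20,0,6],[0.0,0.109,-0.001],0.2],[[18,0,8],[0.0,0.109,-0.001],0.2],[[18,0,11],[0.0,0.109,-0.001],0.2],[[17,1,12],[0.0,0.109,-0.001],0.2],[[-10,0,21],[0.0,0.0,0.0],0.2]]
[[[-10,0,21],[0.0,0.0,0.0],0.2],[[-10,0,21],[0.0,0.0,0.0],0.2],[[-7,0,16],[0.0,0.0,0.0],0.2],[[-8,0,15],[0.0,0.0,0.0],0.2],[[-7,0,16],[0.0,0.0,0.0],0.2]]
[[[-7,0,16],[0.0,0.0,0.0],0.2]]
end [0.4644 0.235  0.0608]
```

Emit:
send_rows:
  commands:
    - [[20, 0, 6], [0, 0.109, 0], 0.2]
    - [[18, 0, 8], [0, 0.109, 0], 0.2]
    - [[18, 0, 11], [0, 0.109, 0], 0.2]
    - [[17, 1, 12], [0, 0.109, 0], 0.2]
    - [[-10, 0, 21], [0, 0, 0], 0.2]

```text
time: 11.55
ee_pos: [0.4659, 0.2353, 0.1794]
orientation: [-2.922, -0.589, -0.663]
ft_force: [1.0, -0.1, -0.1]
opening: 0.0514
grasp_force: 0.0
```

Emit:
send_rows:
  commands:
    - [[-10, 0, 21], [0, 0, 0], 0.2]
    - [[-10, 0, 21], [0, 0, 0], 0.2]
    - [[-7, 0, 16], [0, 0, 0], 0.2]
    - [[-8, 0, 15], [0, 0, 0], 0.2]
    - [[-4, 0, 8], [0, 0, 0], 0.2]

```text
time: 11.97
ee_pos: [0.4614, 0.2336, 0.0837]
orientation: [-2.929, -0.59, -0.641]
ft_force: [-0.7, 0.2, -0.2]
opening: 0.0513
grasp_force: 0.0
```

Emit:
send_rows:
  commands:
    - [[-4, 0, 8], [0, 0, 0], 0.2]
    - [[-4, 0, 8], [0, 0, 0], 0.2]
    - [[-2, 0, 8], [0, 0, 0], 0.2]
    - [[0, 0, 0], [0, 0, 0], 0.2]
    - [[0, 0, 0], [0, 0, 0], 0.2]

```text
time: 12.38
ee_pos: [0.4638, 0.2345, 0.0605]
orientation: [-2.928, -0.59, -0.647]
ft_force: [-0.2, 0.3, 0.2]
opening: 0.0514
grasp_force: 0.0
```

Now close on the stem.

Emit:
send_rows:
  commands:
    - [[0, 0, 0], [0, 0, 0], -1]
    - [[0, 0, 0], [0, 0, 0], -1]
    - [[0, 0, 0], [0, 0, 0], -1]
    - [[0, 0, 0], [0, 0, 0], -1]
    - [[0, 0, 0], [0, 0, 0], -1]

```text
time: 12.8
ee_pos: [0.4643, 0.2348, 0.0618]
orientation: [-2.926, -0.59, -0.65]
ft_force: [-1.4, 0.5, 3.9]
opening: 0.02
grasp_force: 58.6
```

```bash
python3 -c "
from h import *
s=r.state();p=s['ee_pos'];print(p,s['opening'],s['ft_force'])
plan([(p+[0,0,.1],23.06,25,8,-1),((.456,.0735,.16),18,0,8,-1),((.456,.0735,.13),18,0,3,-1)])"
```

```text
[0.46432675 0.23482572 0.06180458] 0.019962115566771074 [-1.42160362  0.48843441  3.91603024]
[[[5,0,-11],[0.0,0.0,-0.001],-1],[[6,0,-12],[0.0,0.0,-0.001],-1],[[5,0,-11],[0.0,0.0,-0.001],-1],[[5,0,-11],[0.0,0.0,-0.001],-1],[[5,0,-12],[0.0,0.0,-0.001],-1]]
[[[6,0,-11],[0.0,0.0,-0.001],-1],[[5,0,-11],[0.0,0.0,-0.001],-1],[[5,0,-12],[0.0,0.0,-0.001],-1],[[-8,18,-3],[-0.002,-0.055,0.011],-1],[[-8,18,-3],[-0.002,-0.055,0.011],-1]]
[[[-8,19,-3],[-0.002,-0.055,0.011],-1],[[-8,18,-2],[-0.002,-0.055,0.011],-1],[[-8,19,-1],[-0.002,-0.055,0.011],-1],[[-8,18,-2],[-0.002,-0.055,0.011],-1],[[-8,19,0],[-0.002,-0.055,0.011],-1]]
[[[-7,19,0],[-0.002,-0.055,0.011],-1],[[0,0,10],[0.0,0.001,0.001],-1],[[0,0,10],[0.0,0.001,0.001],-1],[[0,0,10],[0.0,0.001,0.001],-1]]
end [0.4561 0.0732 0.1296]
```

```bash
python3 -c "
from h import *
s=r.state();p=s['ee_pos'];q=R.from_rotvec(s['orientation'])
plan([(p+[0,0,.1],23.06,25,8,-1),((.458,.0735,.162),23.06,25,7,-1),((.458,.0735,.125),23.06,25,4,-1)])
print('1mm down in tool axes',q.inv().apply([0,0,-1]))"
```

```text
[[[5,0,-11],[0.0,0.0,-0.001],-1],[[6,0,-12],[0.0,0.0,-0.001],-1],[[5,0,-11],[0.0,0.0,-0.001],-1],[[5,0,-11],[0.0,0.0,-0.001],-1],[[5,0,-12],[0.0,0.0,-0.001],-1]]
[[[6,0,-11],[0.0,0.0,-0.001],-1],[[5,0,-11],[0.0,0.0,-0.001],-1],[[5,0,-12],[0.0,0.0,-0.001],-1],[[-9,21,-4],[0.0,0.0,0.001],-1],[[-9,21,-4],[0.0,0.0,0.001],-1]]
[[[-9,21,-4],[0.0,0.0,0.001],-1],[[-9,20,-4],[0.0,0.0,0.001],-1],[[-9,21,-5],[0.0,0.0,0.001],-1],[[-8,21,-4],[0.0,0.0,0.001],-1],[[-9,21,-4],[0.0,0.0,0.001],-1]]
[[[-4,0,8],[0.0,0.0,-0.001],-1],[[-4,0,9],[0.0,0.0,-0.001],-1],[[-4,0,8],[0.0,0.0,-0.001],-1],[[-4,0,9],[0.0,0.0,-0.001],-1]]
end [0.458  0.0735 0.1247]
1mm down in tool axes [-4.23447190e-01  5.45327653e-04  9.05920626e-01]
```

Emit:
send_rows:
  commands:
    - [[5, 0, -11], [0, 0, 0], -1]
    - [[6, 0, -12], [0, 0, 0], -1]
    - [[5, 0, -11], [0, 0, 0], -1]
    - [[5, 0, -11], [0, 0, 0], -1]
    - [[5, 0, -12], [0, 0, 0], -1]

```text
time: 13.22
ee_pos: [0.4612, 0.2333, 0.1206]
orientation: [-2.931, -0.591, -0.637]
ft_force: [0.2, 0.5, -4.5]
opening: 0.0198
grasp_force: 59.5
```

Emit:
send_rows:
  commands:
    - [[6, 0, -11], [0, 0, 0], -1]
    - [[5, 0, -11], [0, 0, 0], -1]
    - [[5, 0, -12], [0, 0, 0], -1]
    - [[0, 0, 0], [0, 0, 0], -1]
    - [[0, 0, 0], [0, 0, 0], -1]

```text
time: 13.63
ee_pos: [0.4627, 0.2339, 0.1595]
orientation: [-2.929, -0.59, -0.643]
ft_force: [-0.5, 0.5, -5.5]
opening: 0.0193
grasp_force: 59.5
```

```bash
python3 -c "
from h import *
s=r.state();print(s['ee_pos'],s['opening'],s['ft_force'],s['grasp_force'])
im=r.grab_frame('scene')[...,::-1];im2=r.grab_frame('wrist')[...,::-1]
cv2.imwrite('pics/o4.png',np.hstack([cv2.resize(im[150:350,200:400],(400,400)),cv2.resize(im2,(400,400))]))"
```

```text
[0.46271283 0.23391675 0.15953737] 0.01929713907599645 [-0.52198327  0.4635575  -5.45689484] 59.527007405413315
```

View pics/o4.png

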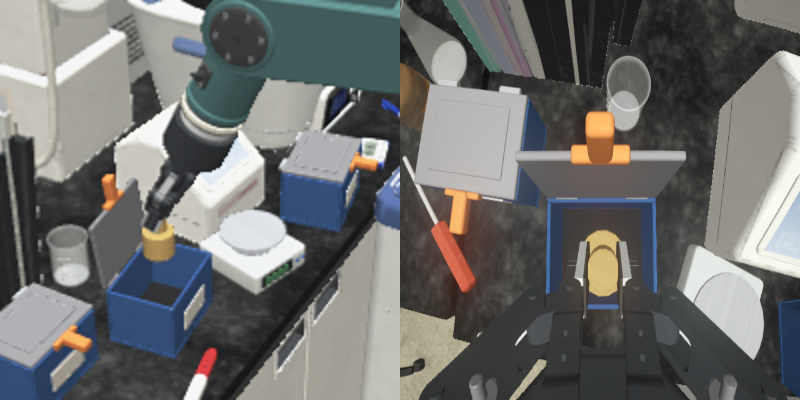

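The weight is lifted clear of the box and hangs upright. I'll carry it over to the pan and hover.

Emit:
send_rows:
  commands:
    - [[-5, 11, -2], [0, 0, 0], -1]
    - [[-9, 21, -4], [0, 0, 0], -1]
    - [[-9, 21, -4], [0, 0, 0], -1]
    - [[-9, 20, -4], [0, 0, 0], -1]
    - [[-9, 21, -5], [0, 0, 0], -1]

```text
time: 14.15
ee_pos: [0.4567, 0.1292, 0.1581]
orientation: [-2.929, -0.592, -0.64]
ft_force: [0.6, -0.4, -4.9]
opening: 0.0199
grasp_force: 59.7
```

Emit:
send_rows:
  commands:
    - [[-8, 21, -4], [0, 0, 0], -1]
    - [[-9, 21, -4], [0, 0, 0], -1]
    - [[-4, 10, -2], [0, 0, 0], -1]
    - [[0, 0, 0], [0, 0, 0], -1]
    - [[0, 0, 0], [0, 0, 0], -1]

```text
time: 14.57
ee_pos: [0.4562, 0.0726, 0.1593]
orientation: [-2.929, -0.587, -0.643]
ft_force: [0.0, -0.2, -4.8]
opening: 0.0198
grasp_force: 59.8
```

```bash
python3 -c "
from h import *
s=r.state();print(s['ee_pos'],s['opening'],s['ft_force'],s['grasp_force'])
im=r.grab_frame('scene')[...,::-1]
hsv=cv2.cvtColor(im,cv2.COLOR_BGR2HSV).astype(int)
m=(hsv[...,0]>14)&(hsv[...,0]<30)&(hsv[...,1]>80)&(hsv[...,2]>100);m[:210]=0;m[300:]=0;m[:,:260]=0;m[:,360:]=0
print([(b[0],b[1]) for b in blobs(m,20)])
cv2.imwrite('pics/o5.png',cv2.resize(im[180:310,240:400],(800,600)[:2],interpolation=2))
plan([((.458,.0735,.125),23.06,25,4,-1)])"
```

```text
[0.45617914 0.07260174 0.1592871 ] 0.01979217443873041 [ 0.0272907  -0.21304326 -4.84374092] 59.7752206097357
[(array([320, 236,  16,  19, 222], dtype=int32), array([327.24774775, 245.52252252]))]
[[[-3,0,8],[0.0,0.001,-0.001],-1],[[-3,0,8],[0.0,0.001,-0.001],-1],[[-4,0,8],[0.0,0.001,-0.001],-1],[[-3,0,8],[0.0,0.001,-0.001],-1]]
end [0.4578 0.0739 0.125 ]
```

View pics/o5.png

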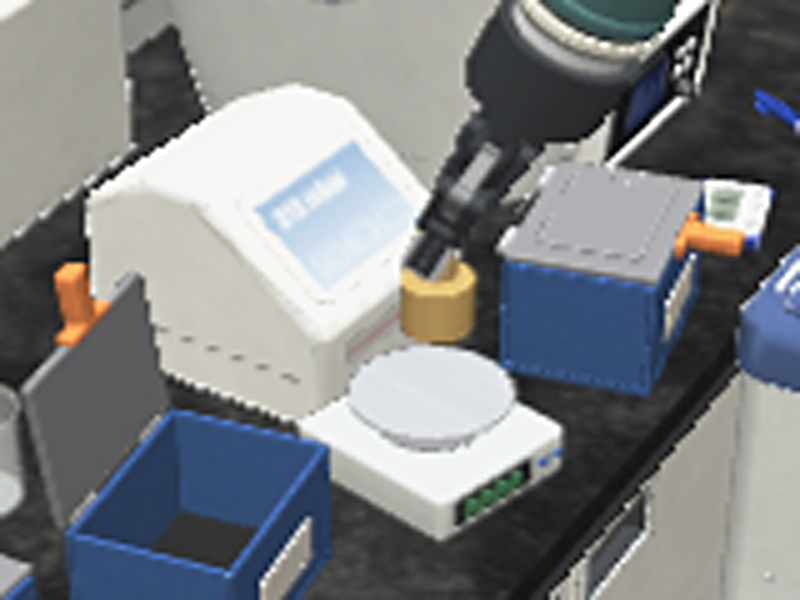

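The weight is upright and hovering above the pan, with the pan's centre at crop (432,390). I'll lower it most of the way, then in small steps.

Emit:
send_rows:
  commands:
    - [[-3, 0, 8], [0, 0, 0], -1]
    - [[-3, 0, 8], [0, 0, 0], -1]
    - [[-4, 0, 8], [0, 0, 0], -1]
    - [[-3, 0, 8], [0, 0, 0], -1]
    - [[0, 0, 0], [0, 0, 0], -1]

```text
time: 15.03
ee_pos: [0.4563, 0.0745, 0.1225]
orientation: [-2.928, -0.591, -0.637]
ft_force: [-0.8, -0.0, -5.1]
opening: 0.0196
grasp_force: 59.8
```

Emit:
send_rows:
  commands:
    - [[-1, 0, 2], [0, 0, 0], -1]
    - [[-1, 0, 2], [0, 0, 0], -1]
    - [[-1, 0, 2], [0, 0, 0], -1]
    - [[-1, 0, 2], [0, 0, 0], -1]
    - [[0, 0, 0], [0, 0, 0], -1]

```text
time: 15.45
ee_pos: [0.458, 0.0737, 0.1171]
orientation: [-2.928, -0.59, -0.646]
ft_force: [-0.4, -0.4, -5.7]
opening: 0.0196
grasp_force: 59.8
```

Emit:
send_rows:
  commands:
    - [[-1, 0, 2], [0, 0, 0], -1]
    - [[-1, 0, 2], [0, 0, 0], -1]
    - [[-1, 0, 2], [0, 0, 0], -1]
    - [[0, 0, 0], [0, 0, 0], -1]
    - [[0, 0, 0], [0, 0, 0], -1]

```text
time: 15.87
ee_pos: [0.4583, 0.0736, 0.1111]
orientation: [-2.928, -0.59, -0.648]
ft_force: [0.1, 0.1, -4.4]
opening: 0.02
grasp_force: 59.9
```

Contact is beginning.

Emit:
send_rows:
  commands:
    - [[-1, 0, 2], [0, 0, 0], -1]
    - [[0, 0, 0], [0, 0, 0], -1]
    - [[-1, 0, 2], [0, 0, 0], -1]
    - [[0, 0, 0], [0, 0, 0], -1]
    - [[0, 0, 0], [0, 0, 0], -1]

```text
time: 16.28
ee_pos: [0.4584, 0.0736, 0.1069]
orientation: [-2.927, -0.59, -0.649]
ft_force: [0.1, 0.5, -0.9]
opening: 0.0197
grasp_force: 60.2
```

Emit:
send_rows:
  commands:
    - [[0, 0, 0], [0, 0, 0], -0.3]
    - [[0, 0, 0], [0, 0, 0], 0.1]
    - [[0, 0, 0], [0, 0, 0], 0.2]
    - [[0, 0, 0], [0, 0, 0], 0.2]
    - [[0, 0, 0], [0, 0, 0], 0.2]

```text
time: 16.7
ee_pos: [0.4581, 0.0736, 0.1065]
orientation: [-2.928, -0.59, -0.648]
ft_force: [-0.3, -0.5, 0.3]
opening: 0.0512
grasp_force: 0.0
```

Emit:
send_rows:
  commands:
    - [[0, 0, -10], [0, 0, 0], 0.2]
    - [[0, 0, -20], [0, 0, 0], 0.2]
    - [[0, 0, -30], [0, 0, 0], 0.2]
    - [[0, 0, -30], [0, 0, 0], 0.2]
    - [[0, 0, 0], [0, 0, 0], 0.2]

```text
time: 17.12
ee_pos: [0.4251, 0.0581, 0.1951]
orientation: [-2.928, -0.591, -0.665]
ft_force: [1.2, -0.4, 1.8]
opening: 0.0508
grasp_force: 0.0
```

Emit:
send_rows:
  commands:
    - [[0, 0, 0], [0, 0, 0], 0.2]
    - [[0, 0, 0], [0, 0, 0], 0.2]
    - [[0, 0, 0], [0, 0, 0], 0.2]
    - [[0, 0, 0], [0, 0, 0], 0.2]
    - [[0, 0, 0], [0, 0, 0], 0.2]

```text
time: 17.53
ee_pos: [0.4225, 0.0591, 0.1864]
orientation: [-2.928, -0.59, -0.643]
ft_force: [-0.3, 0.3, -0.1]
opening: 0.0513
grasp_force: 0.0
```

```bash
python3 -c "
from h import *
im=r.grab_frame('scene')[...,::-1]
s=r.state();print(s['ee_pos'],s['ft_force'])
cv2.imwrite('pics/o6.png',cv2.resize(im[180:310,240:400],(800,600),interpolation=2))"
```

```text
[0.42264103 0.05910614 0.18666118] [-0.95553025 -1.34662878 -0.45514886]
```

View pics/o6.png

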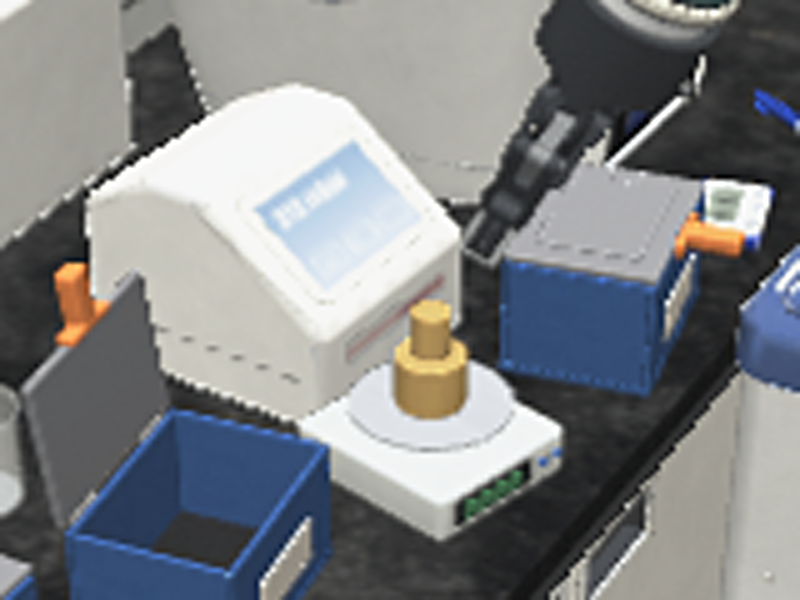

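The brass weight stands upright on the pan at crop (432,380), and the gripper is clear of it. I'll hand in now.

```bash
python3 -c "
from station import r
print(r.close_job())"
```

```text
the job is handed in; nothing more can be done
None
```

The brass 500 g weight came from the middle box and now stands upright on the balance's pan. The gripper is clear, the black weight is in the right-hand box, and the left-hand box was never opened. I handed the job in at about 17.6 s; it returned no verdict.

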